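# Turn the cart wheel once, then hold its brake on at the third click

### The arm

A 7-joint arm with a two-finger parallel gripper is mounted at the origin on the work surface. World frame = base frame: x ahead of the robot, y to its left, z up, the work surface at z = 0. Lengths are in mm, angles in rad, forces in N, time in s.
With the tool pointing down it reaches from about 425 to 1025 mm from the base axis. Payload 9.4 kg.
Tool frame: the origin (TCP) lies between the finger pads; the fingertips stand 11 mm ahead of it and the grasp point (between the pads) lies 8 mm behind it (bot.tip_extent is the distance from the TCP to the fingertips, in mm); z points along the fingers, y is the line along which they close (so a half turn about z gives the same grasp; the last joint's range is limited). The gripper opens to 85 mm and grips with 20 to 120 N. Pads are 22 mm wide; open, the fingers measure 114 mm over their backs; the gripper's body (76 mm by 85 mm) begins 54 mm behind the grasp point. The pads swing forward as they close: fully open they stand 13 mm farther back than shut.
Start: joints at [-1.345, 0.599, -0.003, 1.599, 0.002, 0.943, -0.08], TCP at [216.194, 692.015, 242.275] pointing down, gripper open.
Joint ranges: [-2.57, 2.57], [-0.35, 1.97], [-1.29, 1.29], [0.11, 2.56], [-1.05, 4.19], [0.11, 1.86], [-2.63, 2.63]. Speed limits (rad/s): [2.22, 2.22, 3.01, 3.01, 3.14, 3.14, 3.14].

### API

Orientations are given as a rotation vector (axis times angle).
In Python, from plant import sensors, eyes, bot gives the robot as it stands. The module is installed in compiled form; this text tells all that it offers.
- The arm moves only by the tool jog_arm, never from a script. Its argument "motion" is one flat list of numbers, 5 for each row, row after row: the finger opening in cm, from 0 to 8.54, then the shift along the tool's x, y, z in cm, then the turn about the tool's z in rad. A call has exactly 10 rows; each row is the pose to reach, as a shift and turn from the pose commanded when the call began, along the tool's axes at that moment; what a row does not reach only later rows make up. A row lasts 1/12 s, in which the tool goes at most 41.7 mm and 7.16 degrees, less where a joint would pass 70% of its speed; a pose out of reach is approached as far as the arm can. A call with a gripper value outside its range is refused whole. The fingers move at their own pace and stop on an object; "force" is the grip in N (left out, the last holds). Time passes only in rows, so rows that repeat a pose let the fingers close, or fill a call up. It gives the time, the measured TCP pose, the force, the opening and the grip force at its end, in the units of the state.
- sensors.observe(): the state, without advancing time (a new reading comes with each control period).
- eyes.grab_frame(name): name is "side" or "top"; returns the picture (420x560x3 uint8, red, green, blue); there is no depth.
- eyes.camera_info(name): a dict with "fovy" (degrees; the focal length in pixels is half the picture's height over the tangent of half this angle, whatever the lens; pixels are square), "cx", "cy" (the principal point, pixels), "D" ([k1, k2, p1, p2, k3] as OpenCV has them; the pictures are not rectified), "cam_to_world" (4x4, takes a point from camera to world coordinates). Camera axes: x right, y up, looking along -z (the intrinsics and any distortion apply to the point x, -y, -z); pixel columns grow to the right and rows downward; lengths in mm; the calibration is good to about 2 mm. A picture is of the moment at which its call begins. camera_info takes no time and is no camera call.
- bot.close_job(): hands the job in; it is judged then, once.
The state is a dict: "time": time; "joints": joint angles; "joint_velocities": joint speeds; "effort": joint torques, N m; "position": TCP position; "ee_rot": TCP orientation; "ft_force": force on the tool from outside, world axes, zero at the start; "torque": the same for the moment, N m; "opening": finger opening in mm; "finger_force": force on a finger pad.
Only numpy, scipy, OpenCV 4.12 (cv2) and the standard library are available. Lean on these libraries where they do the work, as an engineer would, in place of code of your own. Each camera call takes 0.05 s, during which the arm holds its last target. There are 200 camera calls.

### The job

A cart wheel lies flat on the blue service stand, free on its upright axle, with a spring-return brake dial (red knob on a swinging arm) next to it. First turn the wheel by hand through at least one full turn, either way round, to check that it runs free; then swing the brake knob anticlockwise (seen from above) past the two yellow click marks to the third, red mark and hold it there against its spring, finishing while still holding it, as it flies back if let go. Leave the tins, carton, jar, wrench, hub cap and grease tin where they are.

Things in the scene. Friction and masses are not known exactly. Their poses are not given: they have to be found in the camera images.
- stand: the blue stand, fixed: a plate 260 x 470 mm (x, y), 12 mm thick. Origin on the table under the plate's middle; z up, x along its short side, roughly away from the robot (turned up to 0.3 rad). In its frame the wheel axle is at (0, 90) mm, the brake pivot at (0, -130) mm
- wheel_hub (a point): centre of the wheel on its upright axle, 68 mm above the table. The wheel lies flat, diameter 250 mm; black tyre 50 to 86 mm above the table, hub 42 mm across, axle end 92 mm above the table. Openings between its spokes reach from 21 to 84 mm from the axle, with only the plate (top at 12 mm) and a foot (35 mm round the axle, 20 mm high, post 40 mm thick) below
- wheel_mark (a point): red reflector on top of one of the three yellow spokes, 58 mm from the axle, 76 mm above the table; turns with the wheel. The spokes are 120 degrees apart, 15 mm wide and reach 60 to 76 mm above the table; a spoke can be pushed round in a circle about the axle with closed fingers put down into an opening
- wheel (a joint): angle of the wheel about its axle, rad, 0 at the start, no end stops, counts on past a full turn (6.28), positive anticlockwise seen from above. Pushing a spoke needs about 1 to 4 N; the wheel stops where it is left
- brake_pivot (a point): centre of the brake dial's upright axis, 82 mm above the table
- brake_knob (a point): centre of the brake's red upright grip: a round post 22 mm thick, 77 to 122 mm above the table (this point at 104 mm), at the end of a flat steel arm (18 mm wide, its top 77 mm above the table), 75 mm from the pivot; it swings on a circle about the pivot, on the side away from the wheel
- brake (a joint): angle of the brake dial, rad: 0 at rest (white mark), clicks at 0.4 and 0.8 (yellow) and 1.2 (red, third click), end stop 1.3; grows anticlockwise seen from above. Spring-returned to 0 from everywhere. Push at the knob: about 3 N at rest, 9 N at the third click, up to 2 N more just before and 2 N less just after the top of each click's hump
- mark3 (a point): the red mark of the third click, top of a tab on the index arc of the stand, 62 mm above the table, 101 mm from the pivot; white, yellow and yellow tabs precede it at 0.4 rad steps. The arm's white pointer tip stands at it when the brake is at 1.2
- grease: bystander, to be left alone: low round tin with a green band, 52 mm across, 34 mm high, standing on the stand's plate beside the brake dial; origin at its underside
- hubcap: bystander, to be left alone: small aluminium hub cap, 44 mm across, 12 mm high, lying on the stand's plate; origin at its underside
- wrench: bystander, to be left alone: steel wrench 170 mm long lying on the table beside the stand; origin at its underside
- tin_a: bystander, to be left alone: tall food tin, blue label, 74 mm across, 110 mm high; origin at its underside
- tin_b: bystander, to be left alone: low food tin, orange label, 86 mm across, 60 mm high; origin at its underside
- carton: bystander, to be left alone: blue cardboard carton with a white band, 80 x 140 x 70 mm; origin at its underside
- tub: bystander, to be left alone: jar with a yellow cap, 80 mm across, 100 mm high; origin at its underside

How it is judged:
By the outcome, as a careful person would: the job done as asked, in the order asked, and still so for the second after the job is handed in, while the arm keeps its last pose, push and grip.
It also fails if it takes over 61 s, if anything falls off the work surface, if the arm or the gripper's body presses on something with over 40 N, if the wrist force passes 120 N, or if a joint passes its speed limit or range.

## Working session

There is one attempt and no reset: what is moved stays moved. The work goes in short steps, Python scripts to look and compute and a tool call to move; the robot and the scene stay as the last step left them, time stands still between calls to the robot, and variables do not carry over. Pictures are saved under pics/ and viewed, at most 10 in all, crops included, and the job is handed in when it is done.

Besides the shell and the picture viewer there is one more tool, called after "Call:" by a JSON object that holds its "method" and its "body". jog_arm: Moves the arm, as the interface text tells. Its arguments: {"type":"object","properties":{"motion":{"type":"array"},"force":{"type":"number"}},"required":["motion"]}

```bash
mkdir -p pics
python3 - <<'E'
from plant import sensors, eyes, bot
import cv2
for n in("top","side"):
    cv2.imwrite(f"pics/{n}0.png",eyes.grab_frame(n)[:,:,::-1]); print(n,eyes.camera_info(n))
s=sensors.observe(); print(s)
E
```

```text
top {'fovy': 47.72294127630391, 'cx': 283.69432662768287, 'cy': 211.41985410580634, 'D': array([-0.05256673,  0.        ,  0.        ,  0.        ,  0.        ]), 'cam_to_world': array([[-1.46958402e-02,  9.89237040e-01, -1.45581971e-01,
         2.39317920e+02],
       [-9.99873093e-01, -1.54345684e-02, -3.94603528e-03,
         2.42397511e+01],
       [-6.15055914e-03,  1.45505505e-01,  9.89338324e-01,
         1.45231819e+03],
       [ 0.00000000e+00,  0.00000000e+00,  0.00000000e+00,
         1.00000000e+00]])}
side {'fovy': 51.19462777148574, 'cx': 271.5016456986458, 'cy': 207.9222131018236, 'D': array([0.04302882, 0.        , 0.        , 0.        , 0.        ]), 'cam_to_world': array([[ 9.99619803e-01,  1.68057939e-02, -2.18589917e-02,
         4.20166262e+02],
       [-2.74553969e-02,  6.79717417e-01, -7.32960050e-01,
        -1.00355308e+03],
       [ 2.53996178e-03,  7.33281528e-01,  6.79920400e-01,
         1.04318967e+03],
       [ 0.00000000e+00,  0.00000000e+00,  0.00000000e+00,
         1.00000000e+00]])}
{'time': 0.1, 'joints': array([-1.34471028,  0.60006135, -0.00251306,  1.60006385,  0.00181417,
        0.94286102, -0.07980369]), 'joint_velocities': array([ 0.00011064, -0.00131386, -0.00068366, -0.00249961, -0.00106116,
       -0.00011306,  0.00030883]), 'effort': array([ 5.60761371e-03, -7.77992821e+01,  1.57054581e+00, -2.58625317e+01,
        1.27431829e-02,  5.53627804e-03, -1.15735585e-05]), 'position': array([216.0931879 , 691.62658679, 241.4870119 ]), 'ee_rot': array([-4.73733282e-01, -3.10561573e+00,  2.18526004e-03]), 'ft_force': array([0.20675336, 0.01540959, 0.34317929]), 'torque': array([ 0.04105072, -0.05557161, -0.0249356 ]), 'finger_force': 0.0, 'opening': 85.41300953456094}
```

View pics/top0.png

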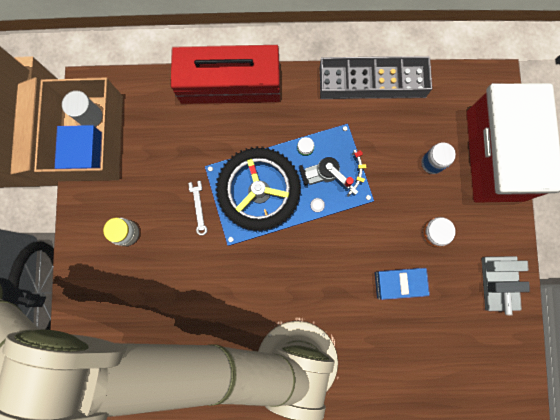

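View pics/side0.png

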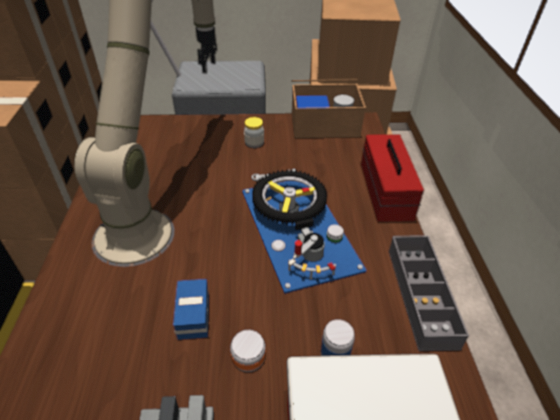

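Top view: hub near (258,187), reflector (252,172), red knob (349,182), pivot about (330,167), third mark (359,155). The grease tin is at (306,146) and the hub cap at (318,205). Next I measure these points by colour.

```bash
cat > h.py <<'E'
from plant import sensors, eyes, bot
import cv2, numpy as np
def cam(n):
    c=eyes.camera_info(n); f=210/np.tan(np.radians(c["fovy"]/2))
    return np.array([[f,0,c["cx"]],[0,f,c["cy"]],[0,0,1]]),c["D"],c["cam_to_world"]
def ray(n,p):
    K,D,T=cam(n); u=cv2.undistortPoints(np.array([[p]],float),K,D)[0,0]
    return T[:3,3],T[:3,:3]@np.array([u[0],-u[1],-1])
def onz(n,p,z):
    o,d=ray(n,p); return o+d*(z-o[2])/d[2]
def pix(n,P):
    K,D,T=cam(n); q=T[:3,:3].T@(np.array(P,float)-T[:3,3]); q=q*[1,-1,-1]
    return cv2.projectPoints(q[None],np.zeros(3),np.zeros(3),K,D)[0][0,0]
def blobs(img,col,lo=4):
    h=cv2.cvtColor(img,cv2.COLOR_RGB2HSV)
    R={"red":[((0,150,90),(7,255,255)),((172,150,90),(180,255,255))],"yel":[((18,120,120),(34,255,255))],"blue":[((100,150,80),(118,255,255))]}[col]
    m=sum(cv2.inRange(h,a,b) for a,b in R)
    n,l,s,c=cv2.connectedComponentsWithStats(m)
    return [(s[i,4],c[i].round(1)) for i in range(1,n) if s[i,4]>=lo],l
E
python3 - <<'E'
from h import *
t=eyes.grab_frame("top");s=eyes.grab_frame("side")
for n,im,(x0,x1,y0,y1) in(("top",t,(200,380,120,250)),("side",s,(240,370,160,290))):
    for c in("red","yel","blue"):
        print(n,c,[(int(a),p.tolist()) for a,p in blobs(im,c)[0] if x0<p[0]<x1 and y0<p[1]<y1 and (c!="blue" or a>100)])
a=cv2.resize(t[120:250,200:380,::-1],None,fx=4.4,fy=4.4,interpolation=cv2.INTER_CUBIC)
cv2.imwrite("pics/t1.png",a)
# stand corner screws
for p in[(210,168),(346,129),(369,199),(231,240)]: print(onz("top",p,12).round())
E
```

```text
top red [(38, [358.5, 153.2]), (42, [252.2, 168.9]), (42, [349.1, 180.5])]
top yel [(7, [248.9, 159.7]), (4, [252.0, 161.5]), (5, [249.4, 164.6]), (35, [362.3, 166.0]), (5, [257.2, 178.0]), (25, [360.2, 179.0]), (26, [274.2, 194.0]), (32, [249.1, 199.3]), (5, [287.6, 194.6]), (8, [265.2, 211.9])]
top blue [(4992, [308.0, 181.6]), (478, [270.7, 176.2]), (478, [240.8, 185.3]), (427, [263.5, 206.0])]
side red [(23, [305.1, 189.2]), (39, [298.0, 243.2]), (28, [331.0, 266.3])]
side yel [(79, [276.0, 186.3]), (20, [311.8, 189.2]), (36, [298.8, 191.6]), (92, [286.1, 204.2]), (24, [303.8, 267.0]), (19, [317.8, 268.7])]
side blue [(1672, [284.3, 255.0]), (107, [303.1, 201.4]), (1326, [336.1, 250.6])]
[592. 258.  12.]
[ 711. -170.   12.]
[ 486. -233.   12.]
[366. 192.  12.]
```

View pics/t1.png

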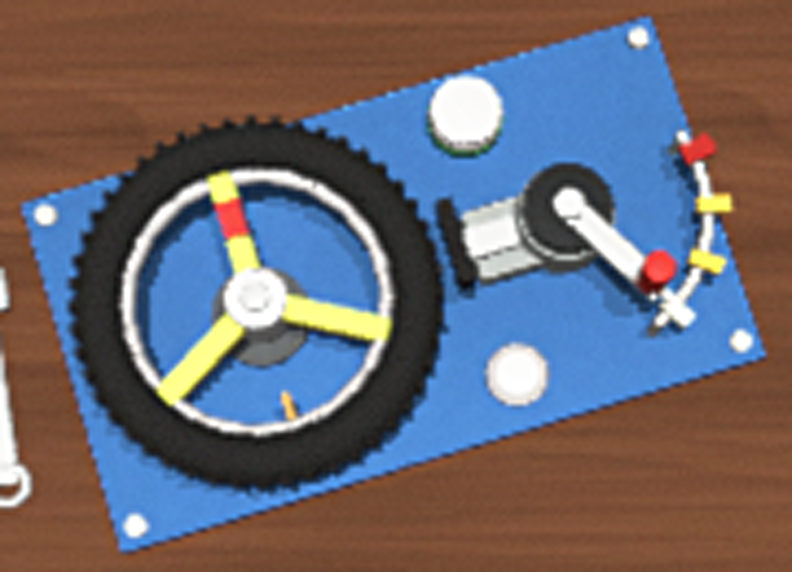

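The enlarged crop shows the hub at about (255,294) in the crop, the arm pivot cap at (569,202), the knob top at (658,268), and the red tab at (697,148).

Run:
```python
from h import *
hub=onz("top",(200+255/4.4,120+294/4.4),92);piv=onz("top",(200+569/4.4,120+202/4.4),90)
print("hub",hub,"piv",piv, "stand ang",np.arctan2(-(hub-piv)[0],(hub-piv)[1]),np.linalg.norm((hub-piv)[:2]))
def tri(a,b):
    o,d=ray("top",a);p,e=ray("side",b);A=np.c_[d,-e];k=np.linalg.lstsq(A,p-o,rcond=None)[0]
    return (o+d*k[0]+p+e*k[1])/2,np.linalg.norm(o+d*k[0]-p-e*k[1])
kn=tri((349.1,180.5),(298,243.2));m3=tri((358.5,153.2),(331,266.3));rm=tri((252.2,168.9),(305.1,189.2))
print("knob",kn,onz("top",(349.1,180.5),115),"m3",m3,onz("top",(358.5,153.2),60),"mark",rm,onz("top",(252.2,168.9),76))
k=onz("top",(349.1,180.5),115)
for n,P in(("k",k),("m3",onz("top",(358.5,153.2),60))):
    d=(P-piv)[:2]; print(n,np.hypot(*d),np.arctan2(d[1],d[0]))
d=(onz("top",(252.2,168.9),76)-hub)[:2]; print("mark r,ang",np.hypot(*d),np.arctan2(d[1],d[0]))
from scipy.spatial.transform import Rotation as R
print(R.from_rotvec(sensors.observe()["ee_rot"]).as_matrix().round(3))
```

```text
hub [513.27179106 103.75839022  92.        ] piv [ 573.05570772 -106.57528276   90.        ] stand ang 0.27693027453964036 218.66497360455395
knob (array([ 521.43439813, -158.99442186,  121.16607528]), np.float64(0.5805873484371615)) [ 523.03795266 -159.82323567  115.        ] m3 (array([ 616.50119064, -198.26784134,   63.97616087]), np.float64(1.770413678784633)) [ 618.49909392 -198.87740195   60.        ] mark (array([567.95702508, 120.78475092,  84.10805311]), np.float64(2.210028679776891)) [571.04449531 121.46169172  76.        ]
k 73.05559739774914 -2.3249242362518703
m3 102.88237242045618 -1.1133010479160608
mark r,ang 60.424268630238 0.29734557346700446
[[-0.955  0.298 -0.   ]
 [ 0.298  0.955 -0.001]
 [-0.    -0.001 -1.   ]]
```

```bash
cat >> h.py <<'E'
def plan(c,ws):
    """c: commanded (x,y,z,psi) mm, psi = world angle of tool y; ws: rows (opening cm,x,y,z,psi)"""
    ex=np.array([-np.sin(c[3]),np.cos(c[3])]);ey=np.array([np.cos(c[3]),np.sin(c[3])]);o=[]
    for g,x,y,z,p in ws:
        d=np.array([x-c[0],y-c[1]])/10
        o.append([g,round(float(d@ex),1),round(float(d@ey),1),round((c[2]-z)/10,1),round(c[3]-p,2)])
    for r in o: print(r)
    r=o[-1];xy=np.array(c[:2])+10*(r[1]*ex+r[2]*ey)
    print("end cmd",[round(float(v),1) for v in(*xy,c[2]-10*r[3])],round(c[3]-r[4],3))
def st():
    from scipy.spatial.transform import Rotation as R
    s=sensors.observe();m=R.from_rotvec(s["ee_rot"]).as_matrix()
    print(round(s["time"],2),s["position"].round(1),"psi",np.arctan2(m[1,1],m[0,1]).round(3),"F",s["ft_force"].round(1),"op",round(s["opening"],1),"ff",round(s["finger_force"],1),"j",s["joints"].round(2))
E
python3 - <<'E'
from h import *
st()
a=np.array([216.2,692,242.3,1.268]);b=np.array([524,153,160,.2])
w=lambda f:[0,*(a+(b-a)*f)]
plan(a,[w(.055*i) for i in range(1,11)])
E
```

```text
0.2 [216.2 691.7 241.7] psi 1.268 F [-0.5  0.1 -0.1] op 85.2 ff 0.0 j [-1.34  0.6  -0.    1.6   0.    0.94 -0.08]
[0, -2.5, -2.3, np.float64(0.5), np.float64(0.06)]
[0, -5.0, -4.6, np.float64(0.9), np.float64(0.12)]
[0, -7.5, -7.0, np.float64(1.4), np.float64(0.18)]
[0, -10.0, -9.3, np.float64(1.8), np.float64(0.23)]
[0, -12.5, -11.6, np.float64(2.3), np.float64(0.29)]
[0, -15.0, -13.9, np.float64(2.7), np.float64(0.35)]
[0, -17.5, -16.3, np.float64(3.2), np.float64(0.41)]
[0, -20.0, -18.6, np.float64(3.6), np.float64(0.47)]
[0, -22.5, -20.9, np.float64(4.1), np.float64(0.53)]
[0, -25.0, -23.2, np.float64(4.5), np.float64(0.59)]
end cmd [385.6, 396.0, 197.3] 0.678
```

Call:
{"method": "jog_arm", "body": {"motion": [0, -2.5, -2.3, 0.5, 0.06, 0, -5, -4.6, 0.9, 0.12, 0, -7.5, -7, 1.4, 0.18, 0, -10, -9.3, 1.8, 0.23, 0, -12.5, -11.6, 2.3, 0.29, 0, -15, -13.9, 2.7, 0.35, 0, -17.5, -16.3, 3.2, 0.41, 0, -20, -18.6, 3.6, 0.47, 0, -22.5, -20.9, 4.1, 0.53, 0, -25, -23.2, 4.5, 0.59]}}

```text
time: 1.03
position: [386.1, 394.5, 197.1]
ee_rot: [1.36, 2.832, 0.0]
ft_force: [0.2, 0.6, 0.5]
opening: -0.2
finger_force: 0.0
```

Run:
```python
from h import *
st()
a=np.array([385.6,396,197.3,.678]);b=np.array([524,153,160,.2])
w=lambda f:[0,*(a+(b-a)*f)]
plan(a,[w(i/9) for i in range(1,10)]+[w(1)])
```

```text
1.03 [386.1 394.5 197.1] psi 0.675 F [0.2 0.6 0.5] op -0.2 ff 0.0 j [-1.    0.46  0.15  2.05 -0.11  0.64 -0.11]
[0, -3.1, -0.5, np.float64(0.4), np.float64(0.05)]
[0, -6.1, -1.0, np.float64(0.8), np.float64(0.11)]
[0, -9.2, -1.5, np.float64(1.2), np.float64(0.16)]
[0, -12.3, -2.0, np.float64(1.7), np.float64(0.21)]
[0, -15.3, -2.5, np.float64(2.1), np.float64(0.27)]
[0, -18.4, -3.0, np.float64(2.5), np.float64(0.32)]
[0, -21.5, -3.5, np.float64(2.9), np.float64(0.37)]
[0, -24.5, -4.0, np.float64(3.3), np.float64(0.42)]
[0, -27.6, -4.5, np.float64(3.7), np.float64(0.48)]
[0, -27.6, -4.5, np.float64(3.7), np.float64(0.48)]
end cmd [523.7, 152.8, 160.3] 0.198
```

Call:
{"method": "jog_arm", "body": {"motion": [0, -3.1, -0.5, 0.4, 0.05, 0, -6.1, -1, 0.8, 0.11, 0, -9.2, -1.5, 1.2, 0.16, 0, -12.3, -2, 1.7, 0.21, 0, -15.3, -2.5, 2.1, 0.27, 0, -18.4, -3, 2.5, 0.32, 0, -21.5, -3.5, 2.9, 0.37, 0, -24.5, -4, 3.3, 0.42, 0, -27.6, -4.5, 3.7, 0.48, 0, -27.6, -4.5, 3.7, 0.48]}}

```text
time: 1.87
position: [526.4, 146.7, 160.0]
ee_rot: [2.002, 2.417, -0.002]
ft_force: [-0.2, -0.4, -0.6]
opening: 0.2
finger_force: 0.0
```

Run:
```python
from h import *
st()
a=[523.7,152.8,160.3,.198]
H=(513.3,103.8);c=lambda t:[0,H[0]+50*np.cos(t),H[1]+50*np.sin(t),55,.198]
plan(a,[[0,524,153,z,.198] for z in(140,120,100,80,62,55)]+[c(1.35+.15*i) for i in range(1,5)])
cv2.imwrite("pics/t2.png",cv2.resize(eyes.grab_frame("top")[120:250,200:380,::-1],None,fx=4.4,fy=4.4))
```

```text
1.87 [526.4 146.7 160. ] psi 0.187 F [-0.2 -0.4 -0.6] op 0.2 ff 0.0 j [-0.55  0.51  0.24  2.1  -0.22  0.56  0.04]
[0, 0.0, 0.0, 2.0, 0.0]
[0, 0.0, 0.0, 4.0, 0.0]
[0, 0.0, 0.0, 6.0, 0.0]
[0, 0.0, 0.0, 8.0, 0.0]
[0, 0.0, 0.0, 9.8, 0.0]
[0, 0.0, 0.0, 10.5, 0.0]
[0, 0.2, -0.7, 10.5, 0.0]
[0, 0.4, -1.4, 10.5, 0.0]
[0, 0.4, -2.1, 10.5, 0.0]
[0, 0.3, -2.9, 10.5, 0.0]
end cmd [494.7, 150.0, 55.3] 0.198
```

View pics/t2.png

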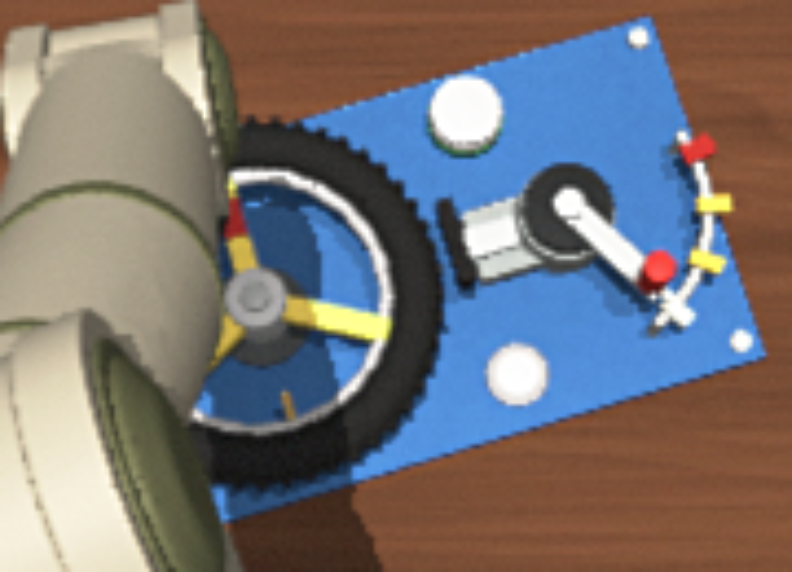

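The arm hides the gripper from above. The scene is undisturbed: hub at (255,294) in the crop, knob at (658,268). I'll descend on the measured pose.

Call:
{"method": "jog_arm", "body": {"motion": [0, 0, 0, 2, 0, 0, 0, 0, 4, 0, 0, 0, 0, 6, 0, 0, 0, 0, 8, 0, 0, 0, 0, 9.8, 0, 0, 0, 0, 10.5, 0, 0, 0.2, -0.7, 10.5, 0, 0, 0.4, -1.4, 10.5, 0, 0, 0.4, -2.1, 10.5, 0, 0, 0.3, -2.9, 10.5, 0]}}

```text
time: 2.75
position: [495.9, 151.1, 56.5]
ee_rot: [1.988, 2.429, 0.007]
ft_force: [6.5, 1.2, -1.1]
opening: -0.1
finger_force: 2.0
```

Run:
```python
from h import *
st()
a=[494.7,150,55.3,.198]
H=(513.3,103.8);c=lambda t:[0,H[0]+50*np.cos(t),H[1]+50*np.sin(t),55.3,.198]
plan(a,[c(1.95+.25*i) for i in range(1,11)])
```

```text
2.75 [495.9 151.1  56.5] psi 0.199 F [ 6.5  1.2 -1.1] op -0.1 ff 2.0 j [-0.49  0.66  0.13  2.22 -0.29  0.27  0.09]
[0, -0.4, -1.2, 0.0, 0.0]
[0, -1.0, -2.2, 0.0, 0.0]
[0, -1.9, -3.1, 0.0, 0.0]
[0, -3.0, -3.7, 0.0, 0.0]
[0, -4.2, -4.0, 0.0, 0.0]
[0, -5.4, -4.1, 0.0, 0.0]
[0, -6.7, -3.8, 0.0, 0.0]
[0, -7.8, -3.2, 0.0, 0.0]
[0, -8.7, -2.3, 0.0, 0.0]
[0, -9.4, -1.3, 0.0, 0.0]
end cmd [500.4, 55.3, 55.3] 0.198
```

Call:
{"method": "jog_arm", "body": {"motion": [0, -0.4, -1.2, 0, 0, 0, -1.0, -2.2, 0, 0, 0, -1.9, -3.1, 0, 0, 0, -3.0, -3.7, 0, 0, 0, -4.2, -4.0, 0, 0, 0, -5.4, -4.1, 0, 0, 0, -6.7, -3.8, 0, 0, 0, -7.8, -3.2, 0, 0, 0, -8.7, -2.3, 0, 0, 0, -9.4, -1.3, 0, 0]}}

```text
time: 3.58
position: [500.4, 54.2, 55.6]
ee_rot: [-1.991, -2.429, 0.001]
ft_force: [-1.2, 1.5, -0.7]
opening: 0.2
finger_force: 0.9
```

Run:
```python
from h import *
st()
a=[500.4,55.3,55.3,.198]
H=(513.3,103.8);c=lambda t:[0,H[0]+50*np.cos(t),H[1]+50*np.sin(t),55.3,.198]
plan(a,[c(4.45+.27*i) for i in range(1,11)])
```

```text
3.58 [500.4  54.2  55.6] psi 0.197 F [-1.2  1.5 -0.7] op 0.2 ff 0.9 j [-0.29  0.65  0.09  2.25 -0.23  0.25  0.21]
[0, -0.4, 1.3, 0.0, 0.0]
[0, -0.5, 2.6, 0.0, 0.0]
[0, -0.2, 3.9, 0.0, 0.0]
[0, 0.4, 5.1, 0.0, 0.0]
[0, 1.4, 6.1, 0.0, 0.0]
[0, 2.5, 6.8, 0.0, 0.0]
[0, 3.8, 7.2, 0.0, 0.0]
[0, 5.1, 7.2, 0.0, 0.0]
[0, 6.4, 6.8, 0.0, 0.0]
[0, 7.6, 6.1, 0.0, 0.0]
end cmd [545.3, 141.8, 55.3] 0.198
```

Call:
{"method": "jog_arm", "body": {"motion": [0, -0.4, 1.3, 0, 0, 0, -0.5, 2.6, 0, 0, 0, -0.2, 3.9, 0, 0, 0, 0.4, 5.1, 0, 0, 0, 1.4, 6.1, 0, 0, 0, 2.5, 6.8, 0, 0, 0, 3.8, 7.2, 0, 0, 0, 5.1, 7.2, 0, 0, 0, 6.4, 6.8, 0, 0, 0, 7.6, 6.1, 0, 0]}}

```text
time: 4.42
position: [546.5, 142.7, 55.4]
ee_rot: [1.99, 2.428, 0.002]
ft_force: [1.2, -1.4, -0.2]
opening: 0.3
finger_force: 0.9
```

Run:
```python
from h import *
st()
a=[545.3,141.8,55.3,.198]
H=(513.3,103.8);c=lambda t:[0,H[0]+50*np.cos(t),H[1]+50*np.sin(t),55.3,.198]
plan(a,[c(7.15+.23*i) for i in range(1,10)]+[c(7.15+.23*9)])
s=eyes.grab_frame("side"); print([(int(n),p.tolist()) for n,p in blobs(s,"red")[0] if 240<p[0]<350 and 160<p[1]<290])
```

```text
4.42 [546.5 142.7  55.4] psi 0.198 F [ 1.2 -1.4 -0.2] op 0.3 ff 0.9 j [-0.45  0.69  0.14  2.11 -0.26  0.35  0.1 ]
[0, 0.8, -0.8, 0.0, 0.0]
[0, 1.4, -1.7, 0.0, 0.0]
[0, 1.8, -2.8, 0.0, 0.0]
[0, 1.9, -4.0, 0.0, 0.0]
[0, 1.8, -5.1, 0.0, 0.0]
[0, 1.3, -6.2, 0.0, 0.0]
[0, 0.7, -7.1, 0.0, 0.0]
[0, -0.1, -7.9, 0.0, 0.0]
[0, -1.1, -8.5, 0.0, 0.0]
[0, -1.1, -8.5, 0.0, 0.0]
end cmd [464.1, 114.3, 55.3] 0.198
[(25, [302.0, 200.8]), (38, [298.0, 243.2]), (27, [331.1, 266.3])]
```

Call:
{"method": "jog_arm", "body": {"motion": [0, 0.8, -0.8, 0, 0, 0, 1.4, -1.7, 0, 0, 0, 1.8, -2.8, 0, 0, 0, 1.9, -4.0, 0, 0, 0, 1.8, -5.1, 0, 0, 0, 1.3, -6.2, 0, 0, 0, 0.7, -7.1, 0, 0, 0, -0.1, -7.9, 0, 0, 0, -1.1, -8.5, 0, 0, 0, -1.1, -8.5, 0, 0]}}

```text
time: 5.3
position: [462.5, 111.6, 55.4]
ee_rot: [-1.993, -2.427, 0.003]
ft_force: [-0.8, -0.4, -0.4]
opening: 0.0
finger_force: 0.0
```

Run:
```python
from h import *
st()
a=[464.1,114.3,55.3,.198]
# lift, then travel with opening
k=[523,-160];b=np.array([464.1,114.3,195,.198]);e=np.array([*k,195,-.754])
plan(a,[[0,464.1,114.3,z,.198] for z in(75,100,135,170,195)]+[[4.5,*(b+(e-b)*f)] for f in(.08,.19,.3,.41,.52)])
t=eyes.grab_frame("top");s=eyes.grab_frame("side")
cv2.imwrite("pics/s4.png",cv2.resize(np.hstack([s[140:300,230:380],t[120:280,200:380]])[:,:,::-1],None,fx=2.4,fy=2.4))
```

```text
5.3 [462.5 111.6  55.4] psi 0.196 F [-0.8 -0.4 -0.4] op 0.0 ff 0.0 j [-0.42  0.64  0.09  2.31 -0.27  0.21  0.11]
[0, 0.0, 0.0, -2.0, 0.0]
[0, 0.0, 0.0, -4.5, 0.0]
[0, 0.0, 0.0, -8.0, 0.0]
[0, 0.0, 0.0, -11.5, 0.0]
[0, 0.0, 0.0, -14.0, 0.0]
[4.5, -2.2, 0.0, np.float64(-14.0), np.float64(0.08)]
[4.5, -5.3, 0.1, np.float64(-14.0), np.float64(0.18)]
[4.5, -8.4, 0.1, np.float64(-14.0), np.float64(0.29)]
[4.5, -11.5, 0.2, np.float64(-14.0), np.float64(0.39)]
[4.5, -14.6, 0.2, np.float64(-14.0), np.float64(0.5)]
end cmd [494.8, -28.5, 195.3] -0.302
```

View pics/s4.png

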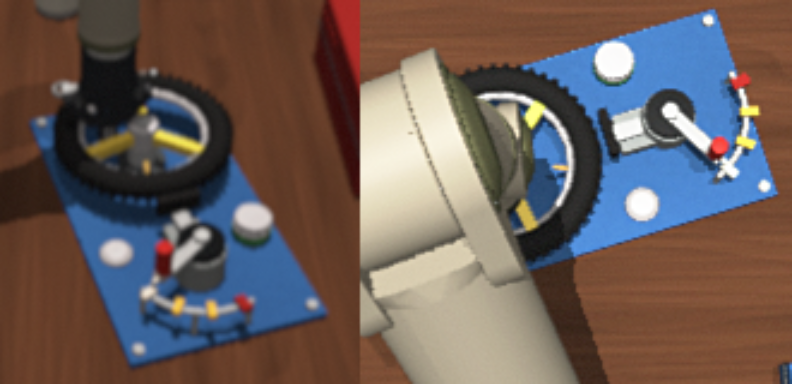

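The wheel has turned: spokes have moved to about (535,112) and (527,215) in the right half, which fits about 7.4 rad. Knob and bystanders are unmoved.

Call:
{"method": "jog_arm", "body": {"motion": [0, 0, 0, -2, 0, 0, 0, 0, -4.5, 0, 0, 0, 0, -8, 0, 0, 0, 0, -11.5, 0, 0, 0, 0, -14, 0, 4.5, -2.2, 0, -14, 0.08, 4.5, -5.3, 0.1, -14, 0.18, 4.5, -8.4, 0.1, -14, 0.29, 4.5, -11.5, 0.2, -14, 0.39, 4.5, -14.6, 0.2, -14, 0.5]}}

```text
time: 6.23
position: [494.8, -29.6, 195.4]
ee_rot: [-2.534, -1.856, 0.0]
ft_force: [1.5, 0.6, -0.3]
opening: 44.8
finger_force: 0.0
```

Run:
```python
from h import *
st()
print(pix("side",(513.3+58*np.cos(5.55),103.8+58*np.sin(5.55),76)))
t=eyes.grab_frame("top"); r=[p for n,p in blobs(t,"red")[0] if 200<p[0]<300 and 140<p[1]<240]
for p in r: d=onz("top",p,76)[:2]-[513.3,103.8]; print("mark",np.hypot(*d),np.arctan2(d[1],d[0]))
a=np.array([494.8,-28.5,195.3,-.302]);b=np.array([523,-160,175,-.754])
plan(a,[[4.5,*(a+(b-a)*f)] for f in(.2,.4,.6,.8,.92,1,1,1,1,1)])
```

```text
6.23 [494.8 -29.6 195.4] psi -0.306 F [ 1.5  0.6 -0.3] op 44.8 ff 0.0 j [-0.34  0.42  0.39  2.18 -0.29  0.59 -0.05]
[303.20197087 202.03965648]
mark 59.23806404164636 1.6524056280468422
[4.5, -2.3, 1.3, np.float64(0.4), np.float64(0.09)]
[4.5, -4.7, 2.6, np.float64(0.8), np.float64(0.18)]
[4.5, -7.0, 4.0, np.float64(1.2), np.float64(0.27)]
[4.5, -9.4, 5.3, np.float64(1.6), np.float64(0.36)]
[4.5, -10.8, 6.1, np.float64(1.9), np.float64(0.42)]
[4.5, -11.7, 6.6, np.float64(2.0), np.float64(0.45)]
[4.5, -11.7, 6.6, np.float64(2.0), np.float64(0.45)]
[4.5, -11.7, 6.6, np.float64(2.0), np.float64(0.45)]
[4.5, -11.7, 6.6, np.float64(2.0), np.float64(0.45)]
[4.5, -11.7, 6.6, np.float64(2.0), np.float64(0.45)]
end cmd [523.0, -159.8, 175.3] -0.752
```

Wheel turned about 7.6 rad: the reflector is now at 1.65 rad, and at the third call it was near −0.73 as predicted. Next is the knob.

Call:
{"method": "jog_arm", "body": {"motion": [4.5, -2.3, 1.3, 0.4, 0.09, 4.5, -4.7, 2.6, 0.8, 0.18, 4.5, -7, 4, 1.2, 0.27, 4.5, -9.4, 5.3, 1.6, 0.36, 4.5, -10.8, 6.1, 1.9, 0.42, 4.5, -11.7, 6.6, 2, 0.45, 4.5, -11.7, 6.6, 2, 0.45, 4.5, -11.7, 6.6, 2, 0.45, 4.5, -11.7, 6.6, 2, 0.45, 4.5, -11.7, 6.6, 2, 0.45]}}

```text
time: 7.12
position: [523.0, -158.1, 175.4]
ee_rot: [-2.879, -1.255, -0.0]
ft_force: [0.1, -0.2, -0.4]
opening: 44.9
finger_force: 0.0
```

Run:
```python
from h import *
st()
s=eyes.grab_frame("side");t=eyes.grab_frame("top")
cv2.imwrite("pics/s5.png",cv2.resize(np.hstack([s[180:300,240:380],t[120:240,280:420]])[:,:,::-1],None,fx=2.8,fy=2.8))
```

```text
7.12 [ 523.  -158.1  175.4] psi -0.749 F [ 0.1 -0.2 -0.4] op 44.9 ff 0.0 j [-0.14  0.52  0.48  2.09 -0.41  0.62 -0.12]
```

View pics/s5.png

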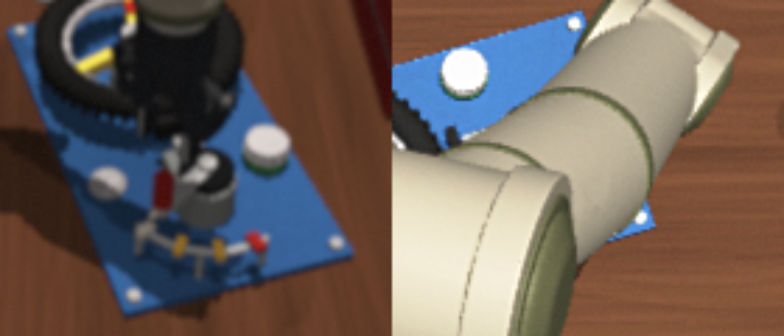

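Side crop: the open gripper hangs above the red knob at (163,190). I'll descend and grip.

Call:
{"method": "jog_arm", "body": {"motion": [4.5, 0, 0, 2, 0, 4.5, 0, 0, 4, 0, 4.5, 0, 0, 6, 0, 4.5, 0, 0, 7.4, 0, 4.5, 0, 0, 8, 0, 4.5, 0, 0, 8, 0, 0, 0, 0, 8, 0, 0, 0, 0, 8, 0, 0, 0, 0, 8, 0, 0, 0, 0, 8, 0], "force": 50}}

```text
time: 8.05
position: [522.8, -159.4, 96.2]
ee_rot: [-2.881, -1.251, -0.001]
ft_force: [-3.8, 2.0, 6.5]
opening: 21.1
finger_force: 49.0
```

Run:
```python
from h import *
st()
s=eyes.grab_frame("side")
print([(int(n),p.tolist()) for n,p in blobs(s,"red")[0] if 260<p[0]<350 and 220<p[1]<290])
a=[523,-159.8,95.3,-.752]
P=(573.1,-106.6);c=lambda q:[0,P[0]+74*np.cos(-2.325+q),P[1]+74*np.sin(-2.325+q),95.3,-.752+q]
plan(a,[c(.06*i) for i in range(1,11)])
plan(a:=[*c(.6)[1:4],-.152],[c(.6+.062*i) for i in range(1,11)])
```

```text
8.05 [ 522.8 -159.4   96.2] psi -0.752 F [-3.8  2.   6.5] op 21.1 ff 49.0 j [-0.05  0.63  0.36  2.14 -0.51  0.45 -0.04]
[(26, [331.2, 266.3])]
[0, -0.1, 0.5, 0.0, -0.06]
[0, -0.0, 0.9, 0.0, -0.12]
[0, 0.0, 1.3, 0.0, -0.18]
[0, 0.1, 1.8, 0.0, -0.24]
[0, 0.2, 2.2, 0.0, -0.3]
[0, 0.4, 2.6, 0.0, -0.36]
[0, 0.5, 3.0, 0.0, -0.42]
[0, 0.7, 3.4, 0.0, -0.48]
[0, 1.0, 3.8, 0.0, -0.54]
[0, 1.2, 4.2, 0.0, -0.6]
end cmd [561.9, -179.7, 95.3] -0.152
[0, 0.0, 0.5, 0.0, -0.06]
[0, 0.1, 0.9, 0.0, -0.12]
[0, 0.1, 1.4, 0.0, -0.19]
[0, 0.2, 1.8, 0.0, -0.25]
[0, 0.3, 2.3, 0.0, -0.31]
[0, 0.5, 2.7, 0.0, -0.37]
[0, 0.7, 3.1, 0.0, -0.43]
[0, 0.9, 3.5, 0.0, -0.5]
[0, 1.1, 3.9, 0.0, -0.56]
[0, 1.4, 4.3, 0.0, -0.62]
end cmd [606.4, -172.4, 95.3] 0.468
```

Call:
{"method": "jog_arm", "body": {"motion": [0, -0.1, 0.5, 0, -0.06, 0, 0, 0.9, 0, -0.12, 0, 0, 1.3, 0, -0.18, 0, 0.1, 1.8, 0, -0.24, 0, 0.2, 2.2, 0, -0.3, 0, 0.4, 2.6, 0, -0.36, 0, 0.5, 3.0, 0, -0.42, 0, 0.7, 3.4, 0, -0.48, 0, 1.0, 3.8, 0, -0.54, 0, 1.2, 4.2, 0, -0.6]}}

```text
time: 8.93
position: [562.4, -178.4, 96.2]
ee_rot: [-2.38, -2.05, -0.002]
ft_force: [-0.3, 7.4, 5.0]
opening: 20.5
finger_force: 49.1
```

Run:
```python
from h import *
st()
p=sensors.observe()["position"][:2]-[573.1,-106.6];print(np.hypot(*p),np.arctan2(p[1],p[0])+2.325)
```

```text
8.93 [ 562.4 -178.4   96.2] psi -0.149 F [-0.3  7.4  5. ] op 20.5 ff 49.1 j [ 0.07  0.65  0.22  2.04 -0.29  0.48  0.35]
72.5724837343632 0.6056169105692668
```

Run:
```python
from h import *
P=(573.1,-106.6);c=lambda q:[0,P[0]+73*np.cos(-2.325+q),P[1]+73*np.sin(-2.325+q),95.3,-.752+q]
plan([561.9,-179.7,95.3,-.152],[c(.6+.07*i) for i in range(1,10)]+[c(1.23)])
```

```text
[0, 0.1, 0.5, 0.0, -0.07]
[0, 0.2, 1.0, 0.0, -0.14]
[0, 0.3, 1.5, 0.0, -0.21]
[0, 0.4, 2.0, 0.0, -0.28]
[0, 0.5, 2.5, 0.0, -0.35]
[0, 0.7, 3.0, 0.0, -0.42]
[0, 0.9, 3.4, 0.0, -0.49]
[0, 1.2, 3.9, 0.0, -0.56]
[0, 1.5, 4.3, 0.0, -0.63]
[0, 1.5, 4.3, 0.0, -0.63]
end cmd [606.7, -171.4, 95.3] 0.478
```

Call:
{"method": "jog_arm", "body": {"motion": [0, 0.1, 0.5, 0, -0.07, 0, 0.2, 1.0, 0, -0.14, 0, 0.3, 1.5, 0, -0.21, 0, 0.4, 2.0, 0, -0.28, 0, 0.5, 2.5, 0, -0.35, 0, 0.7, 3.0, 0, -0.42, 0, 0.9, 3.4, 0, -0.49, 0, 1.2, 3.9, 0, -0.56, 0, 1.5, 4.3, 0, -0.63, 0, 1.5, 4.3, 0, -0.63]}}

```text
time: 9.77
position: [607.5, -170.9, 96.2]
ee_rot: [1.628, 2.685, 0.001]
ft_force: [-4.0, 1.1, 8.3]
opening: 20.6
finger_force: 49.5
```

Run:
```python
from h import *
s=eyes.grab_frame("side");t=eyes.grab_frame("top");st()
p=sensors.observe()["position"][:2]-[573.1,-106.6];print(np.hypot(*p),np.arctan2(p[1],p[0])+2.325)
cv2.imwrite("pics/s6.png",cv2.resize(s[210:300,260:380][:,:,::-1],None,fx=6,fy=6,interpolation=cv2.INTER_CUBIC))
```

```text
9.87 [ 606.9 -171.3   96.3] psi 0.475 F [-1.9  2.   6.2] op 20.7 ff 49.3 j [ 0.15  0.67  0.06  1.94 -0.07  0.54  0.73]
72.98293868792149 1.2351242689985396
```

View pics/s6.png

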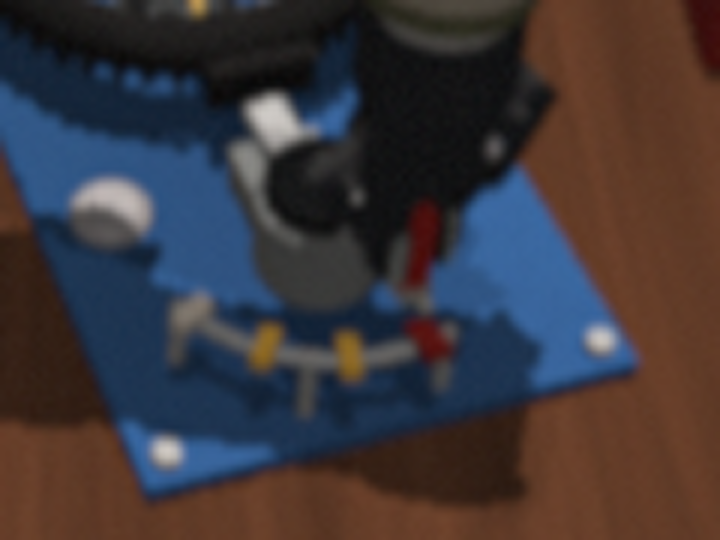

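The pointer (418,297) stands at the red tab (430,340) and the fingers hold the knob. I'll check the moment and hold for one more call to confirm it stays steady.

Call:
{"method": "jog_arm", "body": {"motion": [0, 0, 0, 0, 0, 0, 0, 0, 0, 0, 0, 0, 0, 0, 0, 0, 0, 0, 0, 0, 0, 0, 0, 0, 0, 0, 0, 0, 0, 0, 0, 0, 0, 0, 0, 0, 0, 0, 0, 0, 0, 0, 0, 0, 0, 0, 0, 0, 0, 0]}}

```text
time: 10.7
position: [606.8, -171.3, 96.2]
ee_rot: [1.637, 2.68, 0.001]
ft_force: [-1.2, 2.2, 5.8]
opening: 21.2
finger_force: 49.3
```

Run:
```python
from h import *
from scipy.optimize import least_squares
st(); print(sensors.observe()["torque"].round(2))
s=eyes.grab_frame("side")
h=cv2.cvtColor(s,cv2.COLOR_RGB2HSV);m=cv2.inRange(h,(0,150,40),(8,255,255))|cv2.inRange(h,(172,150,40),(180,255,255))
n,l,q,c=cv2.connectedComponentsWithStats(m)
print([(q[i].tolist(),c[i].round(1).tolist()) for i in range(1,n) if q[i,4]>5 and 300<c[i][0]<350 and 220<c[i][1]<290])
for b in(1.1,1.15,1.2,1.25,1.3):
    a=-2.325+b
    f=lambda r,z:pix("side",(573.1+r*np.cos(a),-106.6+r*np.sin(a),z)).round(1).tolist()
    print(b,"knob",f(75,120),f(75,80),"pointer@95,77",f(95,77))
print("mark3",pix("side",(617.5,-198.6,62)))
```

```text
10.7 [ 606.8 -171.3   96.2] psi 0.474 F [-1.2  2.2  5.8] op 21.2 ff 49.3 j [ 0.15  0.67  0.06  1.94 -0.07  0.54  0.73]
[ 0.38  0.45 -0.7 ]
[([328, 243, 5, 15, 56], [329.9, 249.4]), ([328, 264, 7, 6, 25], [330.9, 266.3])]
1.1 knob [325.9, 247.7] [324.7, 257.1] pointer@95,77 [327.7, 262.7]
1.15 knob [327.0, 247.3] [325.8, 256.7] pointer@95,77 [329.2, 262.2]
1.2 knob [328.2, 246.9] [326.9, 256.3] pointer@95,77 [330.6, 261.7]
1.25 knob [329.3, 246.5] [328.0, 255.8] pointer@95,77 [332.0, 261.1]
1.3 knob [330.3, 245.9] [329.1, 255.3] pointer@95,77 [333.3, 260.4]
mark3 [331.59859582 266.75401219]
```

```bash
python3 -c "
from plant import bot
print(bot.close_job())"
```

```text
the job is handed in; nothing more can be done
None
```

I turned the wheel about 7.6 rad anticlockwise (just over 1.2 turns), then swung the brake knob to the red third mark, about 1.2–1.24 rad by my measurements, and handed in at about 10.8 s with the knob still gripped; I touched no bystanders that I could see.

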